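# Fetch the spirit level from behind the mug and the jar

## Robot

A 6-joint arm with a two-finger parallel gripper is mounted at the origin on the work surface. World frame = base frame: x ahead of the robot, y to its left, z up, the work surface at z = 0. Lengths are in m, angles in rad, forces in N, time in s.
With the tool pointing down it reaches from about 0.3 to 0.775 m from the base axis. Payload 14.6 kg.
Tool frame: the origin (TCP) lies between the finger pads; the fingertips stand 22 mm ahead of it and the grasp point (between the pads) lies 3 mm ahead of it; z points along the fingers, y is the line along which they close (so a half turn about z gives the same grasp; the last joint's range is limited). The gripper opens to 94 mm and grips with 3 to 60 N. Pads are 16 mm wide; open, the fingers measure 119 mm over their backs; the gripper's body (75 mm by 177 mm) begins 78 mm behind the grasp point.
Start: joints at [-1.322, 0.3, 1.521, -0, 1.321, -0.067], TCP at [0.171, -0.523, 0.227] pointing down, gripper open.
Joint ranges: [-3.03, 3.03], [-0.79, 2.21], [0.23, 2.52], [-1.04, 4.18], [0, 3.07], [-2.55, 2.55]. Speed limits (rad/s): [2.22, 2.22, 2.57, 3.14, 3.14, 3.14].

## Interface

Orientations are given as a rotation vector (axis times angle).
In Python, from bench import r gives the robot as it stands.
- The arm moves only by the tool carry_out, never from a script. Its argument "series" is a list of rows, each an object of numbers: "claw": the closure, from -1 (fully open) to 1 (shut); "dx", "dy", "dz": the shift along the world's x, y, z in m; "wx", "wy", "wz": the turn, a rotation vector about the world's x, y, z in degrees. A call has 1 to 20 rows; each row shifts and turns the commanded pose from where the row before left it; what a row does not reach is not made up. A row lasts 1/12 s, in which the tool goes at most 41.7 mm and 7.16 degrees, less where a joint would pass 70% of its speed; a pose out of reach is approached as far as the arm can. A call with a gripper value outside its range is refused whole. The fingers move at their own pace and stop on an object; the grip force is fixed at half the most. Time passes only in rows, so rows that do not move let the fingers close. It gives the time, the measured TCP pose, the force, the opening and the grip force at its end, in the units of the state.
- r.state(): the state, without advancing time (a new reading comes with each control period).
- r.snapshot(name): name is "scene" or "top"; returns the picture (420x560x3 uint8, red, green, blue); there is no depth.
- r.get_calibration(name): a dict with "intrinsics" (3x3 intrinsics, pixels), "R" (3x3) and "t" (3): a world point X has camera coordinates R X + t. Camera axes: x right, y down, z forward; pixel columns grow to the right and rows downward; lengths in m; the calibration is good to about 2 mm. A picture is of the moment at which its call begins. get_calibration takes no time and is no camera call.
- r.job_done(): hands the job in; it is judged then, once.
The state is a dict: "clock": time; "joint_positions": joint angles; "qd": joint speeds; "effort": joint torques, N m; "eef_pos": TCP position; "orientation": TCP orientation; "ft_force": force on the tool from outside, world axes, zero at the start; "ft_torque": the same for the moment, N m; "finger_gap": finger opening in m; "gripper_force": force on a finger pad.
Only numpy, scipy, OpenCV 4.12 (cv2) and the standard library are available. Lean on these libraries where they do the work, as an engineer would, in place of code of your own. Each camera call takes 0.05 s, during which the arm holds its last target. There are 200 camera calls.

## Task

The spirit level stands at the back of the wooden tray, boxed in by the mug and the jar. First set the mug and the jar aside, both standing entirely on the cork mat; then fetch the level and stand it on its narrow underside along the middle of the white shelf board, centred to within about a centimetre; and last put the mug and the jar back upright in the tray, each where it stood to within about a centimetre. Leave the level alone until both are on the mat, never let mug, jar or level tip over, and do not disturb the screw organiser, the hex key or the tin.

Things in the scene. Friction and masses are not known exactly. Their poses are not given: they have to be found in the camera images.
- mug: White ceramic mug, round, 66 mm across at the rim, 95 mm tall, wall 4 mm, with a handle on its +y side; loose, 0.2 to 0.4 kg. Origin: centre of its underside, z up. It starts upright in the tray with the handle turned towards the robot's side (tray -x, within 0.4 rad), so grip it across its diameter along its own x axis, near the rim.
- jar: Green glass jar with a closed lid, round, 66 mm across, 100 mm tall; loose, 0.2 to 0.45 kg. Origin: centre of its underside, z up. It starts upright in the tray beside the mug (either side), about 120 mm between centres.
- level: Yellow aluminium spirit level, a bar 220 mm long (its x), 24 mm thick (its y) and 42 mm high (its z); loose, 0.18 to 0.36 kg. Origin: centre of its underside. It starts standing on its 24 mm wide underside in the tray, lengthwise along the tray's back, about 20 mm behind the mug and the jar. Either end may point either way at the finish.
- tray: Fixed shallow pale wooden tray, 200 mm deep (its x, +x being the back, away from the robot) by 310 mm wide (its y); floor 6 mm above the counter, rim 14 mm high and 8 mm thick. Origin: centre of its underside, on the counter.
- mat: Fixed cork mat, the side area: 260 mm (its x) by 130 mm (its y), 4 mm thick. Origin: centre of its underside, on the counter. It lies to one side of the tray, left or right.
- shelf_board: Fixed white shelf board lying flat on the counter, 260 mm long (its x) by 90 mm (its y), top 20 mm above the counter. Origin: centre of its underside. It lies on the other side of the tray from the mat.
- organiser: Bystander: closed grey plastic screw organiser with a flip-top lid, 92 x 142 x 41 mm, origin at the centre of its underside; leave it alone.
- hex_key: Bystander: L-shaped steel hex key lying flat on the counter between the robot and the tray, 96 mm by 33 mm, 6 mm thick, origin at the middle of its long leg; leave it alone.
- tin: Bystander: closed round tin, 72 mm across, 85 mm tall, origin at the centre of its underside; leave it alone.
Mind the look-alikes: they are no part of the job. Leave any purple or yellow look-alike of the mug alone.

How it is judged:
By the outcome, as a careful person would: the job done as asked, in the order asked, and still so for the second after the job is handed in, with the robot touching nothing.
It also fails if it takes over 144 s, if anything falls off the work surface, if the arm or the gripper's body presses on something with over 40 N, if the wrist force passes 120 N, or if a joint passes its speed limit or range.

## Working session

There is one attempt and no reset: what is moved stays moved. The work goes in short steps, Python scripts to look and compute and a tool call to move; the robot and the scene stay as the last step left them, time stands still between calls to the robot, and variables do not carry over. Pictures are saved under pics/ and viewed, at most 14 in all, crops included, and the job is handed in when it is done.

Besides the shell and the picture viewer there is one more tool, called after "Request:" by a JSON object that holds its "method" and its "body". carry_out: Moves the arm, as the interface text tells. Its arguments: {"type":"object","properties":{"series":{"type":"array","items":{"type":"object","properties":{"claw":{"type":"number"},"dx":{"type":"number"},"dy":{"type":"number"},"dz":{"type":"number"},"wx":{"type":"number"},"wy":{"type":"number"},"wz":{"type":"number"}}}}},"required":["series"]}

```bash
ls; mkdir -p pics; python3 - <<'E'
from bench import r
import cv2,numpy as np
for n in("scene","top"):
    im=r.snapshot(n); cv2.imwrite(f"pics/{n}0.png",im[:,:,::-1]); c=r.get_calibration(n); print(n,np.round(c["intrinsics"],1).tolist(),np.round(c["R"],3).tolist(),np.round(c["t"],3).tolist())
print(r.state())
E
```

```text
pics
scene [[399.7, 0.0, 275.5], [0.0, 399.7, 210.4], [0.0, 0.0, 1.0]] [[0.759, 0.652, 0.009], [0.549, -0.631, -0.549], [-0.352, 0.421, -0.836]] [-0.45, -0.305, 1.05]
top [[524.7, 0.0, 276.1], [0.0, 524.7, 201.5], [0.0, 0.0, 1.0]] [[-0.005, -1.0, -0.01], [-0.987, 0.006, -0.161], [0.161, 0.009, -0.987]] [0.002, 0.599, 1.041]
{'clock': 0.1, 'joint_positions': array([-1.32156705e+00,  3.00426290e-01,  1.52147386e+00,  3.47274513e-06,
        1.32072023e+00, -6.65881161e-02]), 'qd': array([ 3.15749132e-04, -5.91274125e-04, -5.97208558e-04,  7.55504606e-04,
       -1.08002831e-04, -6.11957138e-05]), 'effort': array([ 9.89371911e-04, -5.32648265e+01, -3.53284764e+01,  7.09819794e-02,
        2.35219690e-02, -7.33900970e-05]), 'eef_pos': array([ 0.17078118, -0.52260273,  0.22695626]), 'orientation': array([-3.10149513e+00, -4.93863384e-01,  1.41908480e-04]), 'ft_force': array([-0.58695445, -0.25965368,  0.34430463]), 'ft_torque': array([-3.62307560e-02, -3.14302166e-05, -3.28832115e-02]), 'gripper_force': 0.0, 'finger_gap': 0.0939263059539618}
```

View pics/scene0.png

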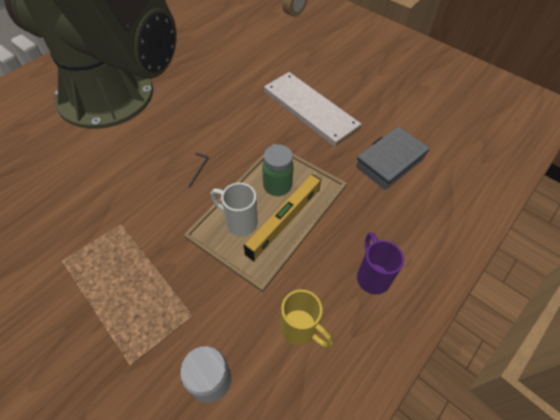

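View pics/top0.png

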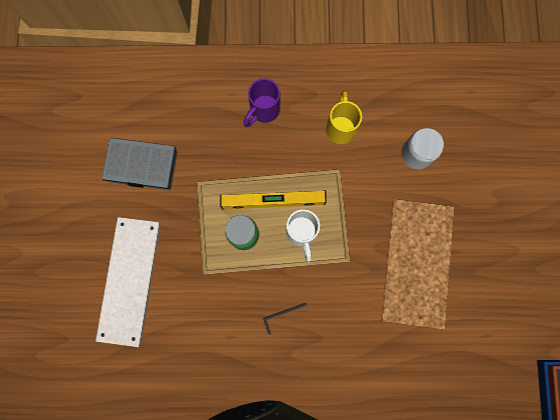

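White mug at top (303,228), jar at (241,232) and level at (273,199), all in the tray. Board is on the left (128,283), mat on the right (420,264). The mug could be confused with the purple mug (264,98) or the yellow mug (344,122), and perhaps the jar with the grey tin (423,148). I choose the white one by its colour and its place in the tray.

```bash
cat > h.py <<'E'
import cv2,numpy as np
from bench import r
C={n:{k:np.array(v) for k,v in r.get_calibration(n).items()} for n in("scene","top")}
def ray(n,uv):
    c=C[n]; d=np.c_[np.atleast_2d(uv).astype(float),np.ones(len(np.atleast_2d(uv)))]@np.linalg.inv(c["intrinsics"]).T@c["R"]
    return -c["R"].T@c["t"],d
def plane(n,uv,z):
    o,d=ray(n,uv); return o+d*((z-o[2])/d[:,2:])
def tri(a,b):
    P=[C[n]["intrinsics"]@np.c_[C[n]["R"],C[n]["t"]] for n in("top","scene")]
    X=cv2.triangulatePoints(*P,np.float64(a).reshape(2,1),np.float64(b).reshape(2,1)); return X[:3,0]/X[3,0]
def proj(n,X):
    c=C[n]; p=(np.atleast_2d(X)@c["R"].T+c["t"])@c["intrinsics"].T; return p[:,:2]/p[:,2:]
def big(mask,roi):
    x0,y0,x1,y1=roi; m=np.zeros_like(mask); m[y0:y1,x0:x1]=mask[y0:y1,x0:x1]
    cs=cv2.findContours(m,cv2.RETR_EXTERNAL,cv2.CHAIN_APPROX_NONE)[0]; return max(cs,key=cv2.contourArea)
E
python3 - <<'E'
from h import *
I={n:cv2.imread(f"pics/{n}0.png") for n in C}
H={n:cv2.cvtColor(I[n],cv2.COLOR_BGR2HSV) for n in C}
def m(n,lo,hi): return cv2.inRange(H[n],lo,hi)
rs=lambda v:np.round(v,4).tolist()
# level yellow
for n,roi in(("top",(205,180,340,215)),("scene",(235,170,330,265))):
    c=big(m(n,(18,120,90),(32,255,255)),roi); print(n,"level",cv2.minAreaRect(c))
    g=big(m(n,(45,60,30),(90,255,255)),(255,190,290,206) if n=="top" else (272,198,296,222)); print("vial",cv2.minAreaRect(g)); I[n+"v"]=cv2.minAreaRect(g)[0]
print("vial tri",rs(tri(I["topv"],I["scenev"])))
# board, mat
for nm,lo,hi,ra,z,rb in(("board",(0,0,150),(180,60,255),(85,205,170,360),.02,(255,65,370,150)),("mat",(5,60,90),(22,255,255),(375,190,465,340),.004,(55,215,195,365))):
    c=big(m("top",lo,hi),ra); b=cv2.boxPoints(cv2.minAreaRect(c)); w=plane("top",b,z)
    rr=cv2.minAreaRect(np.float32(plane("top",c[:,0],z)[:,:2])); print(nm,rr)
    c2=big(m("scene",lo,hi),rb); r2=cv2.minAreaRect(np.float32(plane("scene",c2[:,0],z)[:,:2])); print(" scene",r2)
for p in ((303,228),(303,222),(303,213),(290,228),(319,228),(241,228),(241,243)): print(p,H["top"][p[1],p[0]])
a=cv2.resize(I["top"][165:280,190:355],None,fx=4,fy=4,interpolation=cv2.INTER_CUBIC)
b=cv2.resize(I["scene"][140:290,180:350],None,fx=4,fy=4,interpolation=cv2.INTER_CUBIC)
cv2.imwrite("pics/c1.png",a);cv2.imwrite("pics/c2.png",b)
E
```

```text
top level ((272.0, 197.0), (34.0, 134.0), 90.0)
vial ((272.5, 198.0), (4.0, 17.0), 90.0)
scene level ((283.1826477050781, 214.94456481933594), (18.34991455078125, 101.52458190917969), 42.646705627441406)
vial ((284.0655212402344, 209.61378479003906), (4.069228649139404, 16.276914596557617), 41.633541107177734)
vial tri [0.6076, 0.007, 0.0466]
board ((0.43911120295524597, 0.3101879060268402), (0.09036808460950851, 0.25873643159866333), 82.46411895751953)
 scene ((0.44269219040870667, 0.31042489409446716), (0.09160579741001129, 0.2596362829208374), 82.46452331542969)
mat ((0.4728776216506958, -0.3057172894477844), (0.19210593402385712, 0.319355309009552), 87.98046112060547)
 scene ((0.4563833773136139, -0.3017169237136841), (0.2894577383995056, 0.32966703176498413), 47.037254333496094)
(303, 228) [ 30   1 232]
(303, 222) [ 45   2 233]
(303, 213) [ 45  16 160]
(290, 228) [ 30   1 233]
(319, 228) [ 20  14 220]
(241, 228) [ 95  10 150]
(241, 243) [102   8 150]
```

View pics/c1.png

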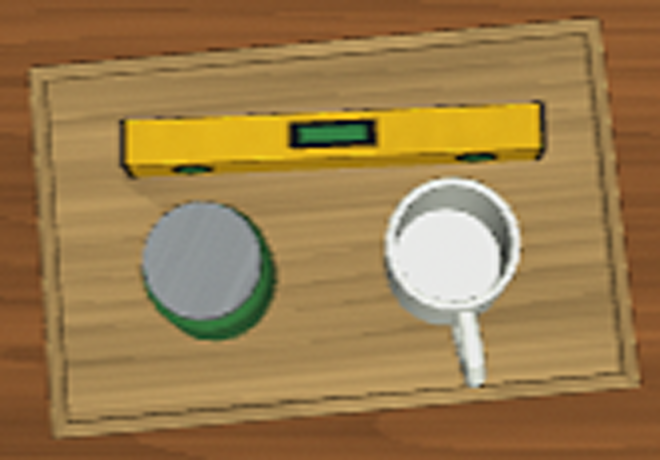

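View pics/c2.png

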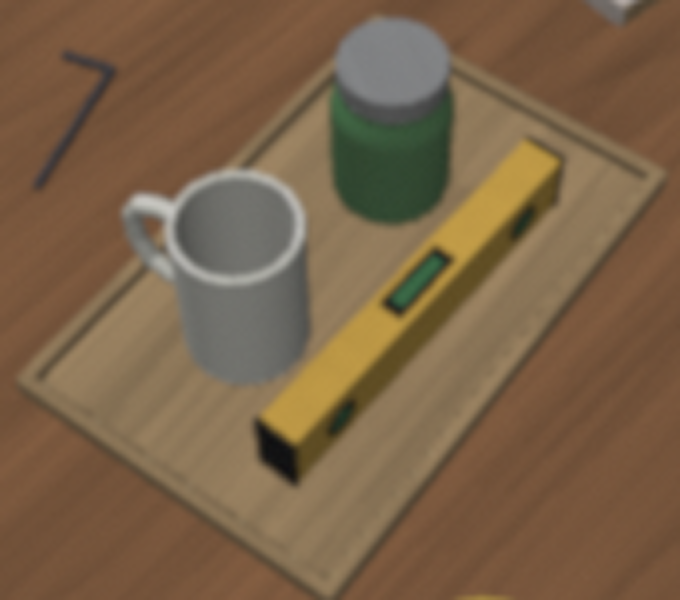

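White mug confirmed in the close crop: rim centre at about top (303,226) and scene (239,197), with the handle pointing down-image towards the robot. Lid centre is at top (240.5,230) and scene (278,155). The level lies nearly along image x.

```bash
python3 - <<'E'
from h import *
T=lambda p:(np.array(p,float)+.5)/4-.5+[190,165]
S=lambda p:(np.array(p,float)+.5)/4-.5+[180,140]
rs=lambda v:np.round(v,4).tolist()
mr=tri(T((453,245)),S((236,227))); jr=tri(T((202,261)),S((392,62))); print("mug rim",rs(mr),"jar lid",rs(jr))
print("mug edges",rs(plane("top",[T((386,245)),T((520,245)),T((453,178)),T((453,312))],.101)))
print("mug c",rs(plane("top",[T((453,245))],.101)),rs(plane("scene",[S((236,227))],.101)),"jar c",rs(plane("top",[T((202,261))],.106)),rs(plane("scene",[S((392,62))],.106)))
print("handle", rs(plane("top",[T((463,315)),T((476,383))],.08)))
e=plane("top",[T((122,120)),T((543,103)),T((543,134)),T((128,165))],.048);print("level",rs(e))
print("level scene",rs(plane("scene",[S((257,421)),S((527,138)),S((563,158)),S((298,443))],.048)))
tc=plane("top",[T((32,68)),T((600,18)),T((640,384)),T((56,437))],.014);print("tray",rs(tc),rs(tc.mean(0)),rs(np.linalg.norm(np.diff(tc,axis=0),axis=1)))
mt=plane("top",[(394,200),(454,206),(445,328),(383,322)],.004);print("mat",rs(mt),rs(mt.mean(0)),rs(np.linalg.norm(np.diff(mt,axis=0),axis=1)))
ms=plane("scene",[(187,317),(135,356),(63,263),(122,228)],.004);print("mat scene",rs(ms),rs(ms.mean(0)))
for n,ab in(("bd",(((118,218),(158,222),(138,347),(96,342)),((359,122),(336,141),(264,88),(288,73)))),("mat",(((394,200),(454,206),(445,328),(383,322)),((187,317),(135,356),(63,263),(122,228))))):
  for p,q in zip(*ab): print(n,p,q,rs(tri(p,q)))
E
```

```text
mug rim [0.5432, -0.053, 0.0966] jar lid [0.5354, 0.0699, 0.1022]
mug edges [[0.5421, -0.021, 0.101], [0.5417, -0.0866, 0.101], [0.5751, -0.0543, 0.101], [0.5091, -0.0534, 0.101]]
mug c [[0.5419, -0.0538, 0.101]] [[0.5469, -0.0533, 0.101]] jar c [[0.5342, 0.0688, 0.106]] [[0.5387, 0.069, 0.106]]
handle [[0.5093, -0.0592, 0.08], [0.4756, -0.0652, 0.08]]
level [[0.6146, 0.1155, 0.048], [0.6221, -0.1039, 0.048], [0.6058, -0.1036, 0.048], [0.5908, 0.1121, 0.048]]
level scene [[0.603, -0.1033, 0.048], [0.5948, 0.1148, 0.048], [0.6174, 0.1166, 0.048], [0.6255, -0.0992, 0.048]]
tray [[0.6495, 0.1685, 0.014], [0.6749, -0.1386, 0.014], [0.4779, -0.1548, 0.014], [0.4519, 0.1521, 0.014]] [0.5636, 0.0068, 0.014] [0.3082, 0.1977, 0.308]
mat [[0.6081, -0.2553, 0.004], [0.5942, -0.3837, 0.004], [0.3383, -0.3499, 0.004], [0.351, -0.2219, 0.004]] [0.4729, -0.3027, 0.004] [0.1291, 0.2581, 0.1286]
mat scene [[0.6083, -0.2625, 0.004], [0.5916, -0.3668, 0.004], [0.3463, -0.3474, 0.004], [0.3686, -0.2232, 0.004]] [0.4787, -0.3, 0.004]
bd (118, 218) (359, 122) [0.571, 0.3359, 0.0212]
bd (158, 222) (336, 141) [0.5628, 0.2519, 0.0162]
bd (138, 347) (264, 88) [0.3037, 0.2873, 0.0078]
bd (96, 342) (288, 73) [0.3144, 0.374, 0.0103]
mat (394, 200) (187, 317) [0.6081, -0.2587, -0.0026]
mat (454, 206) (135, 356) [0.5938, -0.3728, 0.0226]
mat (445, 328) (63, 263) [0.3384, -0.3502, -0.004]
mat (383, 322) (122, 228) [0.3509, -0.2234, -0.017]
```

Request:
{"method": "carry_out", "body": {"series": [{"claw":-1,"dx":0.0232,"dy":0.0293,"wz":-0.53},{"dx":0.0232,"dy":0.0293,"wz":-0.53},{"dx":0.0232,"dy":0.0293,"wz":-0.53},{"dx":0.0232,"dy":0.0293,"wz":-0.53},{"dx":0.0232,"dy":0.0293,"wz":-0.53},{"dx":0.0232,"dy":0.0293,"wz":-0.53},{"dx":0.0232,"dy":0.0293,"wz":-0.53},{"dx":0.0232,"dy":0.0293,"wz":-0.53},{"dx":0.0232,"dy":0.0293,"wz":-0.53},{"dx":0.0232,"dy":0.0293,"wz":-0.53},{"dx":0.0232,"dy":0.0293,"wz":-0.53},{"dx":0.0232,"dy":0.0293,"wz":-0.53},{"dx":0.0232,"dy":0.0293,"wz":-0.53},{"dx":0.0232,"dy":0.0293,"wz":-0.53},{"dx":0.0232,"dy":0.0293,"wz":-0.53},{"dx":0.0232,"dy":0.0293,"wz":-0.53},{},{},{}]}}

```text
schema error: expected keys claw, dx, dy, dz, wx, wy, wz
```

Request:
{"method": "carry_out", "body": {"series": [{"claw":-1,"dx":0.0232,"dy":0.0293,"dz":0,"wx":0,"wy":0,"wz":-0.53},{"claw":-1,"dx":0.0232,"dy":0.0293,"dz":0,"wx":0,"wy":0,"wz":-0.53},{"claw":-1,"dx":0.0232,"dy":0.0293,"dz":0,"wx":0,"wy":0,"wz":-0.53},{"claw":-1,"dx":0.0232,"dy":0.0293,"dz":0,"wx":0,"wy":0,"wz":-0.53},{"claw":-1,"dx":0.0232,"dy":0.0293,"dz":0,"wx":0,"wy":0,"wz":-0.53},{"claw":-1,"dx":0.0232,"dy":0.0293,"dz":0,"wx":0,"wy":0,"wz":-0.53},{"claw":-1,"dx":0.0232,"dy":0.0293,"dz":0,"wx":0,"wy":0,"wz":-0.53},{"claw":-1,"dx":0.0232,"dy":0.0293,"dz":0,"wx":0,"wy":0,"wz":-0.53},{"claw":-1,"dx":0.0232,"dy":0.0293,"dz":0,"wx":0,"wy":0,"wz":-0.53},{"claw":-1,"dx":0.0232,"dy":0.0293,"dz":0,"wx":0,"wy":0,"wz":-0.53},{"claw":-1,"dx":0.0232,"dy":0.0293,"dz":0,"wx":0,"wy":0,"wz":-0.53},{"claw":-1,"dx":0.0232,"dy":0.0293,"dz":0,"wx":0,"wy":0,"wz":-0.53},{"claw":-1,"dx":0.0232,"dy":0.0293,"dz":0,"wx":0,"wy":0,"wz":-0.53},{"claw":-1,"dx":0.0232,"dy":0.0293,"dz":0,"wx":0,"wy":0,"wz":-0.53},{"claw":-1,"dx":0.0232,"dy":0.0293,"dz":0,"wx":0,"wy":0,"wz":-0.53},{"claw":-1,"dx":0.0232,"dy":0.0293,"dz":0,"wx":0,"wy":0,"wz":-0.53},{"claw":-1,"dx":0,"dy":0,"dz":0,"wx":0,"wy":0,"wz":0},{"claw":-1,"dx":0,"dy":0,"dz":0,"wx":0,"wy":0,"wz":0},{"claw":-1,"dx":0,"dy":0,"dz":0,"wx":0,"wy":0,"wz":0}]}}

```text
clock: 1.68
eef_pos: [0.5417, -0.0542, 0.227]
orientation: [-3.13, -0.264, 0.001]
ft_force: [0.1, -0.3, 0.2]
finger_gap: 0.0943
gripper_force: 0.0
```

Request:
{"method": "carry_out", "body": {"series": [{"claw":-1,"dx":0.001,"dy":0.0007,"dz":-0.02,"wx":0,"wy":0,"wz":0},{"claw":-1,"dx":0,"dy":0,"dz":-0.02,"wx":0,"wy":0,"wz":0},{"claw":-1,"dx":0,"dy":0,"dz":-0.02,"wx":0,"wy":0,"wz":0},{"claw":-1,"dx":0,"dy":0,"dz":-0.02,"wx":0,"wy":0,"wz":0},{"claw":-1,"dx":0,"dy":0,"dz":-0.02,"wx":0,"wy":0,"wz":0},{"claw":-1,"dx":0,"dy":0,"dz":-0.02,"wx":0,"wy":0,"wz":0},{"claw":-1,"dx":0,"dy":0,"dz":-0.015,"wx":0,"wy":0,"wz":0},{"claw":-1,"dx":0,"dy":0,"dz":-0.007,"wx":0,"wy":0,"wz":0},{"claw":-1,"dx":0,"dy":0,"dz":0,"wx":0,"wy":0,"wz":0},{"claw":-1,"dx":0,"dy":0,"dz":0,"wx":0,"wy":0,"wz":0},{"claw":1,"dx":0,"dy":0,"dz":0,"wx":0,"wy":0,"wz":0},{"claw":1,"dx":0,"dy":0,"dz":0,"wx":0,"wy":0,"wz":0},{"claw":1,"dx":0,"dy":0,"dz":0,"wx":0,"wy":0,"wz":0},{"claw":1,"dx":0,"dy":0,"dz":0,"wx":0,"wy":0,"wz":0},{"claw":1,"dx":0,"dy":0,"dz":0,"wx":0,"wy":0,"wz":0},{"claw":1,"dx":0,"dy":0,"dz":0,"wx":0,"wy":0,"wz":0},{"claw":1,"dx":0,"dy":0,"dz":0,"wx":0,"wy":0,"wz":0},{"claw":1,"dx":0,"dy":0,"dz":0,"wx":0,"wy":0,"wz":0}]}}

```text
clock: 3.18
eef_pos: [0.5431, -0.0533, 0.0857]
orientation: [3.13, 0.263, 0.001]
ft_force: [-0.6, -0.8, 5.3]
finger_gap: 0.064
gripper_force: 29.9
```

Request:
{"method": "carry_out", "body": {"series": [{"claw":1,"dx":0,"dy":0,"dz":0.008,"wx":0,"wy":0,"wz":0},{"claw":1,"dx":0,"dy":0,"dz":0.014,"wx":0,"wy":0,"wz":0},{"claw":1,"dx":0,"dy":0,"dz":0.014,"wx":0,"wy":0,"wz":0},{"claw":1,"dx":0,"dy":-0.008,"dz":0.014,"wx":0,"wy":0,"wz":0},{"claw":1,"dx":0,"dy":-0.018,"dz":0,"wx":0,"wy":0,"wz":0},{"claw":1,"dx":0,"dy":-0.02,"dz":0,"wx":0,"wy":0,"wz":0},{"claw":1,"dx":0,"dy":-0.02,"dz":0,"wx":0,"wy":0,"wz":0},{"claw":1,"dx":0,"dy":-0.02,"dz":0,"wx":0,"wy":0,"wz":0},{"claw":1,"dx":0,"dy":-0.02,"dz":0,"wx":0,"wy":0,"wz":0},{"claw":1,"dx":0,"dy":-0.02,"dz":0,"wx":0,"wy":0,"wz":0},{"claw":1,"dx":0,"dy":-0.02,"dz":0,"wx":0,"wy":0,"wz":0},{"claw":1,"dx":0,"dy":-0.02,"dz":0,"wx":0,"wy":0,"wz":0},{"claw":1,"dx":0,"dy":-0.02,"dz":0,"wx":0,"wy":0,"wz":0},{"claw":1,"dx":0,"dy":-0.02,"dz":0,"wx":0,"wy":0,"wz":0},{"claw":1,"dx":0,"dy":-0.02,"dz":0,"wx":0,"wy":0,"wz":0},{"claw":1,"dx":0,"dy":-0.018,"dz":0,"wx":0,"wy":0,"wz":0},{"claw":1,"dx":0,"dy":-0.014,"dz":0,"wx":0,"wy":0,"wz":0},{"claw":1,"dx":0,"dy":0,"dz":0,"wx":0,"wy":0,"wz":0},{"claw":1,"dx":0,"dy":0,"dz":0,"wx":0,"wy":0,"wz":0},{"claw":1,"dx":0,"dy":0,"dz":0,"wx":0,"wy":0,"wz":0}]}}

```text
clock: 4.85
eef_pos: [0.543, -0.3105, 0.1353]
orientation: [-3.13, -0.264, 0.001]
ft_force: [0.4, -0.3, -2.8]
finger_gap: 0.0644
gripper_force: 29.9
```

```bash
python3 - <<'E'
from h import *
im=r.snapshot("scene")[:,:,::-1]; cv2.imwrite("pics/s1.png",cv2.resize(im[140:380,40:320],None,fx=2,fy=2)); s=r.state(); print(s["ft_force"],s["finger_gap"],s["eef_pos"])
E
```

```text
[ 0.65833356  0.36163142 -3.03621115] 0.06402596776096148 [ 0.54311374 -0.31037071  0.13544104]
```

View pics/s1.png

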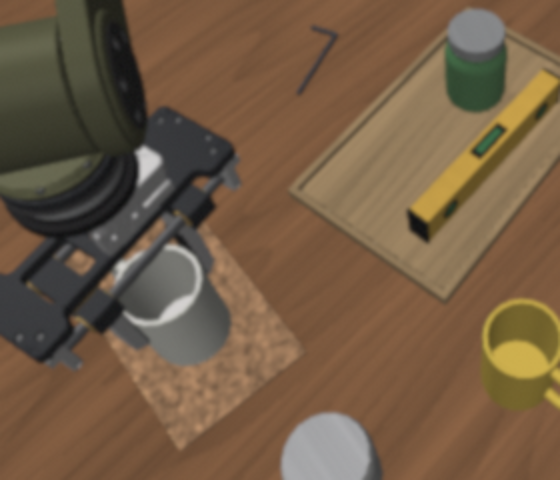

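The crop shows the mug (at 175,300) held upright above the mat; the level and the jar are undisturbed. Next I lower it.

Request:
{"method": "carry_out", "body": {"series": [{"claw":1,"dx":0,"dy":0,"dz":-0.012,"wx":0,"wy":0,"wz":0},{"claw":1,"dx":0,"dy":0,"dz":-0.014,"wx":0,"wy":0,"wz":0},{"claw":1,"dx":0,"dy":0,"dz":-0.012,"wx":0,"wy":0,"wz":0},{"claw":1,"dx":0,"dy":0,"dz":-0.007,"wx":0,"wy":0,"wz":0},{"claw":1,"dx":0,"dy":0,"dz":-0.004,"wx":0,"wy":0,"wz":0},{"claw":1,"dx":0,"dy":0,"dz":-0.0023,"wx":0,"wy":0,"wz":0},{"claw":1,"dx":0,"dy":0,"dz":0,"wx":0,"wy":0,"wz":0},{"claw":1,"dx":0,"dy":0,"dz":0,"wx":0,"wy":0,"wz":0}]}}

```text
clock: 5.57
eef_pos: [0.5432, -0.3114, 0.0846]
orientation: [3.13, 0.263, 0.001]
ft_force: [-0.3, 0.2, -3.1]
finger_gap: 0.0645
gripper_force: 29.9
```

Request:
{"method": "carry_out", "body": {"series": [{"claw":1,"dx":0,"dy":0,"dz":-0.001,"wx":0,"wy":0,"wz":0},{"claw":1,"dx":0,"dy":0,"dz":0,"wx":0,"wy":0,"wz":0},{"claw":1,"dx":0,"dy":0,"dz":0,"wx":0,"wy":0,"wz":0}]}}

```text
clock: 5.82
eef_pos: [0.5433, -0.3115, 0.0838]
orientation: [3.13, 0.263, 0.001]
ft_force: [-0.1, 0.1, 2.9]
finger_gap: 0.0642
gripper_force: 29.9
```

Request:
{"method": "carry_out", "body": {"series": [{"claw":-1,"dx":0,"dy":0,"dz":0,"wx":0,"wy":0,"wz":0},{"claw":-1,"dx":0,"dy":0,"dz":0,"wx":0,"wy":0,"wz":0},{"claw":-1,"dx":0,"dy":0,"dz":0,"wx":0,"wy":0,"wz":0},{"claw":-1,"dx":0,"dy":0,"dz":0,"wx":0,"wy":0,"wz":0},{"claw":-1,"dx":0,"dy":0,"dz":0.02,"wx":0,"wy":0,"wz":0},{"claw":-1,"dx":0,"dy":0,"dz":0.035,"wx":0,"wy":0,"wz":0},{"claw":-1,"dx":0,"dy":0,"dz":0.035,"wx":0,"wy":0,"wz":0},{"claw":-1,"dx":0,"dy":0.0005,"dz":0.035,"wx":0,"wy":0,"wz":0},{"claw":-1,"dx":0,"dy":0.038,"dz":0,"wx":0,"wy":0,"wz":0},{"claw":-1,"dx":-0.001,"dy":0.038,"dz":0,"wx":0,"wy":0,"wz":0},{"claw":-1,"dx":-0.001,"dy":0.038,"dz":0,"wx":0,"wy":0,"wz":0},{"claw":-1,"dx":-0.001,"dy":0.038,"dz":0,"wx":0,"wy":0,"wz":0},{"claw":-1,"dx":-0.001,"dy":0.038,"dz":0,"wx":0,"wy":0,"wz":0},{"claw":-1,"dx":-0.001,"dy":0.038,"dz":0,"wx":0,"wy":0,"wz":0},{"claw":-1,"dx":-0.001,"dy":0.038,"dz":0,"wx":0,"wy":0,"wz":0},{"claw":-1,"dx":-0.001,"dy":0.038,"dz":0,"wx":0,"wy":0,"wz":0},{"claw":-1,"dx":-0.001,"dy":0.038,"dz":0,"wx":0,"wy":0,"wz":0},{"claw":-1,"dx":0,"dy":0.038,"dz":0,"wx":0,"wy":0,"wz":0},{"claw":-1,"dx":0,"dy":0,"dz":0,"wx":0,"wy":0,"wz":0},{"claw":-1,"dx":0,"dy":0,"dz":0,"wx":0,"wy":0,"wz":0}]}}

```text
clock: 7.48
eef_pos: [0.5348, 0.0708, 0.2081]
orientation: [3.13, 0.268, 0.0]
ft_force: [-0.3, 0.4, -0.5]
finger_gap: 0.0939
gripper_force: 0.0
```

Request:
{"method": "carry_out", "body": {"series": [{"claw":-1,"dx":0.001,"dy":0,"dz":-0.02,"wx":0,"wy":0,"wz":0},{"claw":-1,"dx":0,"dy":0,"dz":-0.02,"wx":0,"wy":0,"wz":0},{"claw":-1,"dx":0,"dy":0,"dz":-0.02,"wx":0,"wy":0,"wz":0},{"claw":-1,"dx":0,"dy":0,"dz":-0.02,"wx":0,"wy":0,"wz":0},{"claw":-1,"dx":0,"dy":0,"dz":-0.02,"wx":0,"wy":0,"wz":0},{"claw":-1,"dx":0,"dy":0,"dz":-0.02,"wx":0,"wy":0,"wz":0},{"claw":-1,"dx":0,"dy":0,"dz":-0.02,"wx":0,"wy":0,"wz":0},{"claw":-1,"dx":0,"dy":0,"dz":-0.01,"wx":0,"wy":0,"wz":0},{"claw":-1,"dx":0,"dy":0,"dz":0,"wx":0,"wy":0,"wz":0},{"claw":-1,"dx":0,"dy":0,"dz":0,"wx":0,"wy":0,"wz":0},{"claw":1,"dx":0,"dy":0,"dz":0,"wx":0,"wy":0,"wz":0},{"claw":1,"dx":0,"dy":0,"dz":0,"wx":0,"wy":0,"wz":0},{"claw":1,"dx":0,"dy":0,"dz":0,"wx":0,"wy":0,"wz":0},{"claw":1,"dx":0,"dy":0,"dz":0,"wx":0,"wy":0,"wz":0},{"claw":1,"dx":0,"dy":0,"dz":0,"wx":0,"wy":0,"wz":0},{"claw":1,"dx":0,"dy":0,"dz":0,"wx":0,"wy":0,"wz":0},{"claw":1,"dx":0,"dy":0,"dz":0,"wx":0,"wy":0,"wz":0},{"claw":1,"dx":0,"dy":0,"dz":0,"wx":0,"wy":0,"wz":0}]}}

```text
clock: 8.98
eef_pos: [0.5362, 0.0692, 0.0586]
orientation: [3.13, 0.263, 0.001]
ft_force: [-2.1, -0.6, 6.3]
finger_gap: 0.0651
gripper_force: 30.0
```

Request:
{"method": "carry_out", "body": {"series": [{"claw":1,"dx":0,"dy":0,"dz":0.008,"wx":0,"wy":0,"wz":0},{"claw":1,"dx":0,"dy":0,"dz":0.016,"wx":0,"wy":0,"wz":0},{"claw":1,"dx":0,"dy":0,"dz":0.018,"wx":0,"wy":0,"wz":0},{"claw":1,"dx":-0.005,"dy":-0.015,"dz":0.008,"wx":0,"wy":0,"wz":0},{"claw":1,"dx":-0.009,"dy":-0.026,"dz":0,"wx":0,"wy":0,"wz":0},{"claw":1,"dx":-0.009,"dy":-0.027,"dz":0,"wx":0,"wy":0,"wz":0},{"claw":1,"dx":-0.009,"dy":-0.027,"dz":0,"wx":0,"wy":0,"wz":0},{"claw":1,"dx":-0.009,"dy":-0.027,"dz":0,"wx":0,"wy":0,"wz":0},{"claw":1,"dx":-0.009,"dy":-0.027,"dz":0,"wx":0,"wy":0,"wz":0},{"claw":1,"dx":-0.009,"dy":-0.027,"dz":0,"wx":0,"wy":0,"wz":0},{"claw":1,"dx":-0.009,"dy":-0.027,"dz":0,"wx":0,"wy":0,"wz":0},{"claw":1,"dx":-0.009,"dy":-0.027,"dz":0,"wx":0,"wy":0,"wz":0},{"claw":1,"dx":-0.009,"dy":-0.027,"dz":0,"wx":0,"wy":0,"wz":0},{"claw":1,"dx":-0.009,"dy":-0.027,"dz":0,"wx":0,"wy":0,"wz":0},{"claw":1,"dx":-0.009,"dy":-0.027,"dz":0,"wx":0,"wy":0,"wz":0},{"claw":1,"dx":-0.009,"dy":-0.027,"dz":0,"wx":0,"wy":0,"wz":0},{"claw":1,"dx":-0.008,"dy":-0.025,"dz":0,"wx":0,"wy":0,"wz":0},{"claw":1,"dx":0,"dy":0,"dz":0,"wx":0,"wy":0,"wz":0},{"claw":1,"dx":0,"dy":0,"dz":0,"wx":0,"wy":0,"wz":0},{"claw":1,"dx":0,"dy":0,"dz":0,"wx":0,"wy":0,"wz":0}]}}

```text
clock: 10.65
eef_pos: [0.4149, -0.2933, 0.1081]
orientation: [-3.13, -0.263, 0.001]
ft_force: [0.2, -0.7, -3.3]
finger_gap: 0.0656
gripper_force: 30.0
```

Request:
{"method": "carry_out", "body": {"series": [{"claw":1,"dx":0,"dy":0,"dz":-0.012,"wx":0,"wy":0,"wz":0},{"claw":1,"dx":0,"dy":0,"dz":-0.014,"wx":0,"wy":0,"wz":0},{"claw":1,"dx":0,"dy":0,"dz":-0.012,"wx":0,"wy":0,"wz":0},{"claw":1,"dx":0,"dy":0,"dz":-0.007,"wx":0,"wy":0,"wz":0},{"claw":1,"dx":0,"dy":0,"dz":-0.004,"wx":0,"wy":0,"wz":0},{"claw":1,"dx":0,"dy":0,"dz":-0.0025,"wx":0,"wy":0,"wz":0},{"claw":1,"dx":0,"dy":0,"dz":-0.0005,"wx":0,"wy":0,"wz":0},{"claw":1,"dx":0,"dy":0,"dz":0,"wx":0,"wy":0,"wz":0},{"claw":1,"dx":0,"dy":0,"dz":0,"wx":0,"wy":0,"wz":0}]}}

```text
clock: 11.4
eef_pos: [0.4153, -0.2938, 0.0566]
orientation: [3.13, 0.263, 0.001]
ft_force: [0.5, 1.3, -0.7]
finger_gap: 0.065
gripper_force: 30.0
```

Request:
{"method": "carry_out", "body": {"series": [{"claw":-1,"dx":0,"dy":0,"dz":0,"wx":0,"wy":0,"wz":0},{"claw":-1,"dx":0,"dy":0,"dz":0,"wx":0,"wy":0,"wz":0},{"claw":-1,"dx":0,"dy":0,"dz":0,"wx":0,"wy":0,"wz":0},{"claw":-1,"dx":0,"dy":0,"dz":0,"wx":0,"wy":0,"wz":0},{"claw":-1,"dx":0,"dy":0,"dz":0.02,"wx":0,"wy":0,"wz":0},{"claw":-1,"dx":0,"dy":0,"dz":0.04,"wx":0,"wy":0,"wz":0},{"claw":-1,"dx":0,"dy":0,"dz":0.04,"wx":0,"wy":0,"wz":0},{"claw":-1,"dx":0,"dy":0,"dz":0.04,"wx":0,"wy":0,"wz":0},{"claw":-0.28,"dx":0.008,"dy":0.025,"dz":0,"wx":0,"wy":0,"wz":6.4},{"claw":-0.28,"dx":0.008,"dy":0.025,"dz":0,"wx":0,"wy":0,"wz":6.4},{"claw":-0.28,"dx":0.008,"dy":0.025,"dz":0,"wx":0,"wy":0,"wz":6.4},{"claw":-0.28,"dx":0.008,"dy":0.025,"dz":0,"wx":0,"wy":0,"wz":6.4},{"claw":-0.28,"dx":0.008,"dy":0.025,"dz":0,"wx":0,"wy":0,"wz":6.4},{"claw":-0.28,"dx":0.008,"dy":0.025,"dz":0,"wx":0,"wy":0,"wz":6.4},{"claw":-0.28,"dx":0.008,"dy":0.025,"dz":0,"wx":0,"wy":0,"wz":6.4},{"claw":-0.28,"dx":0.008,"dy":0.025,"dz":0,"wx":0,"wy":0,"wz":6.4},{"claw":-0.28,"dx":0.008,"dy":0.025,"dz":0,"wx":0,"wy":0,"wz":6.4},{"claw":-0.28,"dx":0.008,"dy":0.025,"dz":0,"wx":0,"wy":0,"wz":6.4},{"claw":-0.28,"dx":0,"dy":0,"dz":0,"wx":0,"wy":0,"wz":0},{"claw":-0.28,"dx":0,"dy":0,"dz":0,"wx":0,"wy":0,"wz":0}]}}

```text
clock: 13.07
eef_pos: [0.4951, -0.043, 0.1961]
orientation: [2.514, 1.884, -0.0]
ft_force: [0.6, -0.3, -0.8]
finger_gap: 0.0603
gripper_force: 0.0
```

```bash
python3 - <<'E'
from h import *
s=r.state(); o=cv2.Rodrigues(s["orientation"])[0]; print(s["eef_pos"],np.degrees(np.arctan2(o[1,1],o[0,1])),s["finger_gap"])
im=r.snapshot("top")[:,:,::-1]; cv2.imwrite("pics/t2.png",im)
E
```

```text
[ 0.49513035 -0.04300936  0.19613091] -16.313869033202845 0.060289979907790746
```

View pics/t2.png

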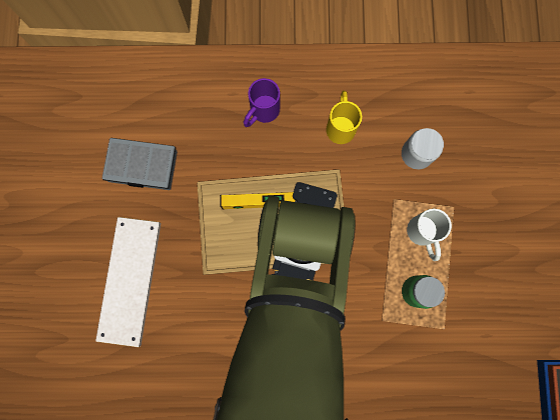

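Both stand fully on the mat: mug rim at (430,228), jar at (424,292). The level is untouched, so I go for it.

Request:
{"method": "carry_out", "body": {"series": [{"claw":-0.28,"dx":0.023,"dy":0.01,"dz":0,"wx":0,"wy":0,"wz":3.7},{"claw":-0.28,"dx":0.023,"dy":0.01,"dz":0,"wx":0,"wy":0,"wz":3.7},{"claw":-0.28,"dx":0.023,"dy":0.01,"dz":0,"wx":0,"wy":0,"wz":3.7},{"claw":-0.28,"dx":0.023,"dy":0.01,"dz":0,"wx":0,"wy":0,"wz":3.7},{"claw":-0.28,"dx":0.021,"dy":0.009,"dz":0,"wx":0,"wy":0,"wz":3.5},{"claw":-0.28,"dx":0,"dy":0,"dz":-0.02,"wx":0,"wy":0,"wz":0},{"claw":-0.28,"dx":0,"dy":0,"dz":-0.03,"wx":0,"wy":0,"wz":0},{"claw":-0.28,"dx":0,"dy":0,"dz":-0.03,"wx":0,"wy":0,"wz":0},{"claw":-0.28,"dx":0,"dy":0,"dz":0,"wx":0,"wy":0,"wz":0},{"claw":-0.28,"dx":0,"dy":0,"dz":0,"wx":0,"wy":0,"wz":0},{"claw":-0.28,"dx":0,"dy":0,"dz":0,"wx":0,"wy":0,"wz":0}]}}

```text
clock: 14.03
eef_pos: [0.6087, 0.0045, 0.1181]
orientation: [2.185, 2.255, 0.002]
ft_force: [0.7, -0.3, 1.0]
finger_gap: 0.0604
gripper_force: 0.0
```

```bash
python3 - <<'E'
from h import *
s=r.state(); o=cv2.Rodrigues(s["orientation"])[0]; print(s["eef_pos"],np.degrees(np.arctan2(o[1,1],o[0,1])),s["finger_gap"])
im=r.snapshot("scene")[:,:,::-1]; cv2.imwrite("pics/s2.png",cv2.resize(im[130:300,170:370],None,fx=3,fy=3))
E
```

```text
[0.60872566 0.00445999 0.11810374] 1.8269573891211441 0.06036709380576223
```

View pics/s2.png

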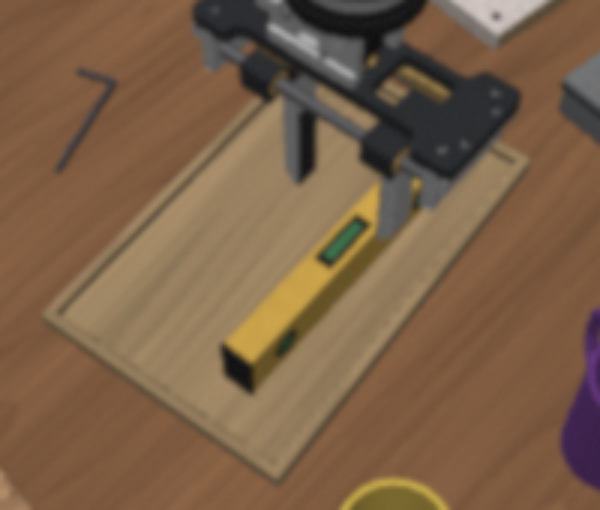

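The fingers straddle the level beside the vial (345,240), displaced by parallax because they are higher. I descend and grip.

Request:
{"method": "carry_out", "body": {"series": [{"claw":-0.28,"dx":0,"dy":0.002,"dz":-0.02,"wx":0,"wy":0,"wz":0},{"claw":-0.28,"dx":0,"dy":0,"dz":-0.02,"wx":0,"wy":0,"wz":0},{"claw":-0.28,"dx":0,"dy":0,"dz":-0.02,"wx":0,"wy":0,"wz":0},{"claw":-0.28,"dx":0,"dy":0,"dz":-0.013,"wx":0,"wy":0,"wz":0},{"claw":-0.28,"dx":0,"dy":0,"dz":-0.006,"wx":0,"wy":0,"wz":0},{"claw":-0.28,"dx":0,"dy":0,"dz":0,"wx":0,"wy":0,"wz":0},{"claw":-0.28,"dx":0,"dy":0,"dz":0,"wx":0,"wy":0,"wz":0},{"claw":1,"dx":0,"dy":0,"dz":0,"wx":0,"wy":0,"wz":0},{"claw":1,"dx":0,"dy":0,"dz":0,"wx":0,"wy":0,"wz":0},{"claw":1,"dx":0,"dy":0,"dz":0,"wx":0,"wy":0,"wz":0},{"claw":1,"dx":0,"dy":0,"dz":0,"wx":0,"wy":0,"wz":0},{"claw":1,"dx":0,"dy":0,"dz":0,"wx":0,"wy":0,"wz":0},{"claw":1,"dx":0,"dy":0,"dz":0,"wx":0,"wy":0,"wz":0}]}}

```text
clock: 15.17
eef_pos: [0.608, 0.0072, 0.0373]
orientation: [2.184, 2.258, 0.0]
ft_force: [2.3, 0.0, 2.6]
finger_gap: 0.0238
gripper_force: 28.7
```

Request:
{"method": "carry_out", "body": {"series": [{"claw":1,"dx":0,"dy":0,"dz":0.01,"wx":0,"wy":0,"wz":0},{"claw":1,"dx":0,"dy":0,"dz":0.02,"wx":0,"wy":0,"wz":0},{"claw":1,"dx":0,"dy":0,"dz":0.025,"wx":0,"wy":0,"wz":0},{"claw":1,"dx":0,"dy":0,"dz":0.025,"wx":0,"wy":0,"wz":0},{"claw":1,"dx":-0.008,"dy":0.015,"dz":0,"wx":0,"wy":0,"wz":4},{"claw":1,"dx":-0.0133,"dy":0.024,"dz":0,"wx":0,"wy":0,"wz":6.4},{"claw":1,"dx":-0.0133,"dy":0.024,"dz":0,"wx":0,"wy":0,"wz":6.4},{"claw":1,"dx":-0.0133,"dy":0.024,"dz":0,"wx":0,"wy":0,"wz":6.4},{"claw":1,"dx":-0.0133,"dy":0.024,"dz":0,"wx":0,"wy":0,"wz":6.4},{"claw":1,"dx":-0.0133,"dy":0.024,"dz":0,"wx":0,"wy":0,"wz":6.4},{"claw":1,"dx":-0.0133,"dy":0.024,"dz":0,"wx":0,"wy":0,"wz":6.4},{"claw":1,"dx":-0.0133,"dy":0.024,"dz":0,"wx":0,"wy":0,"wz":6.4},{"claw":1,"dx":-0.0133,"dy":0.024,"dz":0,"wx":0,"wy":0,"wz":6.4},{"claw":1,"dx":-0.0133,"dy":0.024,"dz":0,"wx":0,"wy":0,"wz":6.4},{"claw":1,"dx":-0.0133,"dy":0.024,"dz":0,"wx":0,"wy":0,"wz":6.4},{"claw":1,"dx":-0.0133,"dy":0.024,"dz":0,"wx":0,"wy":0,"wz":6.4},{"claw":1,"dx":-0.0127,"dy":0.024,"dz":0,"wx":0,"wy":0,"wz":6.2},{"claw":1,"dx":0,"dy":0,"dz":0,"wx":0,"wy":0,"wz":0},{"claw":1,"dx":0,"dy":0,"dz":0,"wx":0,"wy":0,"wz":0},{"claw":1,"dx":0,"dy":0,"dz":0,"wx":0,"wy":0,"wz":0}]}}

```text
clock: 16.83
eef_pos: [0.4411, 0.3099, 0.1174]
orientation: [0.207, 3.135, -0.0]
ft_force: [0.4, 1.0, -2.0]
finger_gap: 0.0236
gripper_force: 30.0
```

```bash
python3 - <<'E'
from h import *
s=r.state(); o=cv2.Rodrigues(s["orientation"])[0]; print(s["eef_pos"],np.degrees(np.arctan2(o[1,1],o[0,1])),s["finger_gap"],s["ft_force"])
im=r.snapshot("scene")[:,:,::-1]; cv2.imwrite("pics/s3.png",cv2.resize(im[20:190,200:400],None,fx=3,fy=3))
E
```

```text
[0.44112755 0.30992276 0.11743424] 82.44707315079793 0.023562447202735332 [ 0.42209132  1.03826734 -2.01065891]
```

View pics/s3.png

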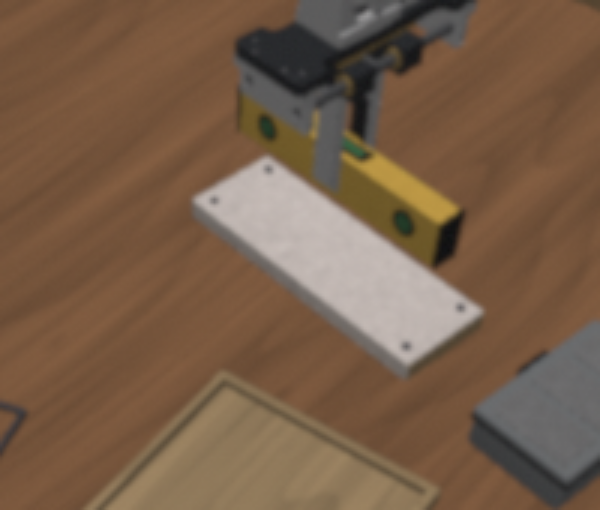

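The level hangs straight and parallel above the board (board corners at 195,200 / 405,370 / 483,312 in the crop). I lower it.

Request:
{"method": "carry_out", "body": {"series": [{"claw":1,"dx":0,"dy":0.0003,"dz":-0.012,"wx":0,"wy":0,"wz":0},{"claw":1,"dx":0,"dy":0,"dz":-0.018,"wx":0,"wy":0,"wz":0},{"claw":1,"dx":0,"dy":0,"dz":-0.016,"wx":0,"wy":0,"wz":0},{"claw":1,"dx":0,"dy":0,"dz":-0.01,"wx":0,"wy":0,"wz":0},{"claw":1,"dx":0,"dy":0,"dz":-0.005,"wx":0,"wy":0,"wz":0},{"claw":1,"dx":0,"dy":0,"dz":-0.003,"wx":0,"wy":0,"wz":0},{"claw":1,"dx":0,"dy":0,"dz":-0.0015,"wx":0,"wy":0,"wz":0},{"claw":1,"dx":0,"dy":0,"dz":0,"wx":0,"wy":0,"wz":0},{"claw":1,"dx":0,"dy":0,"dz":0,"wx":0,"wy":0,"wz":0}]}}

```text
clock: 17.63
eef_pos: [0.4413, 0.3107, 0.0522]
orientation: [0.205, 3.134, 0.001]
ft_force: [0.4, -0.2, -2.0]
finger_gap: 0.0239
gripper_force: 30.0
```

Request:
{"method": "carry_out", "body": {"series": [{"claw":1,"dx":0,"dy":0,"dz":-0.0008,"wx":0,"wy":0,"wz":0},{"claw":1,"dx":0,"dy":0,"dz":0,"wx":0,"wy":0,"wz":0},{"claw":1,"dx":0,"dy":0,"dz":0,"wx":0,"wy":0,"wz":0}]}}

```text
clock: 17.88
eef_pos: [0.4412, 0.3107, 0.0513]
orientation: [0.205, 3.134, 0.001]
ft_force: [0.4, -0.2, -0.3]
finger_gap: 0.0236
gripper_force: 30.0
```

Request:
{"method": "carry_out", "body": {"series": [{"claw":-0.28,"dx":0,"dy":0,"dz":0,"wx":0,"wy":0,"wz":0},{"claw":-0.28,"dx":0,"dy":0,"dz":0,"wx":0,"wy":0,"wz":0},{"claw":-0.28,"dx":0,"dy":0,"dz":0,"wx":0,"wy":0,"wz":0},{"claw":-0.28,"dx":0,"dy":0,"dz":0,"wx":0,"wy":0,"wz":0},{"claw":-0.28,"dx":0,"dy":0,"dz":0.015,"wx":0,"wy":0,"wz":0},{"claw":-0.28,"dx":0,"dy":0,"dz":0.035,"wx":0,"wy":0,"wz":0},{"claw":-0.28,"dx":0,"dy":0,"dz":0.035,"wx":0,"wy":0,"wz":0},{"claw":-0.28,"dx":0,"dy":0,"dz":0.035,"wx":0,"wy":0,"wz":0},{"claw":-1,"dx":0,"dy":0,"dz":0.03,"wx":0,"wy":0,"wz":0},{"claw":-1,"dx":-0.0015,"dy":-0.035,"dz":0,"wx":0,"wy":0,"wz":1},{"claw":-1,"dx":-0.0015,"dy":-0.035,"dz":0,"wx":0,"wy":0,"wz":1},{"claw":-1,"dx":-0.0015,"dy":-0.035,"dz":0,"wx":0,"wy":0,"wz":1},{"claw":-1,"dx":-0.0015,"dy":-0.035,"dz":0,"wx":0,"wy":0,"wz":1},{"claw":-1,"dx":-0.0015,"dy":-0.035,"dz":0,"wx":0,"wy":0,"wz":1},{"claw":-1,"dx":-0.0015,"dy":-0.035,"dz":0,"wx":0,"wy":0,"wz":1},{"claw":-1,"dx":-0.0015,"dy":-0.035,"dz":0,"wx":0,"wy":0,"wz":1},{"claw":-1,"dx":-0.0015,"dy":-0.035,"dz":0,"wx":0,"wy":0,"wz":1},{"claw":-1,"dx":-0.0015,"dy":-0.035,"dz":0,"wx":0,"wy":0,"wz":1},{"claw":-1,"dx":-0.0015,"dy":-0.035,"dz":0,"wx":0,"wy":0,"wz":1}]}}

```text
clock: 19.47
eef_pos: [0.4256, -0.0411, 0.2011]
orientation: [-0.071, 3.14, -0.0]
ft_force: [1.0, -0.2, -0.5]
finger_gap: 0.0938
gripper_force: 0.0
```

Request:
{"method": "carry_out", "body": {"series": [{"claw":-1,"dx":-0.0015,"dy":-0.035,"dz":0,"wx":0,"wy":0,"wz":1},{"claw":-1,"dx":-0.0015,"dy":-0.035,"dz":0,"wx":0,"wy":0,"wz":1},{"claw":-1,"dx":-0.0015,"dy":-0.035,"dz":0,"wx":0,"wy":0,"wz":1},{"claw":-1,"dx":-0.0015,"dy":-0.035,"dz":0,"wx":0,"wy":0,"wz":1},{"claw":-1,"dx":-0.0015,"dy":-0.035,"dz":0,"wx":0,"wy":0,"wz":1},{"claw":-1,"dx":-0.0015,"dy":-0.035,"dz":0,"wx":0,"wy":0,"wz":1},{"claw":-1,"dx":-0.0015,"dy":-0.0445,"dz":0,"wx":0,"wy":0,"wz":1.3},{"claw":-1,"dx":0,"dy":0,"dz":0,"wx":0,"wy":0,"wz":0},{"claw":-1,"dx":0,"dy":0,"dz":0,"wx":0,"wy":0,"wz":0},{"claw":-1,"dx":0,"dy":0,"dz":0,"wx":0,"wy":0,"wz":0}]}}

```text
clock: 20.3
eef_pos: [0.4155, -0.2907, 0.2007]
orientation: [0.268, -3.13, -0.001]
ft_force: [-0.3, -0.1, 0.4]
finger_gap: 0.0939
gripper_force: 0.0
```

```bash
python3 - <<'E'
from h import *
s=r.state(); o=cv2.Rodrigues(s["orientation"])[0]; print(s["eef_pos"],np.degrees(np.arctan2(o[1,1],o[0,1])),s["joint_positions"][5])
im=r.snapshot("top")[:,:,::-1]; cv2.imwrite("pics/t3.png",im)
E
```

```text
[ 0.41548067 -0.2907106   0.20065004] 99.77958154311524 -2.4243916610120864
```

View pics/t3.png

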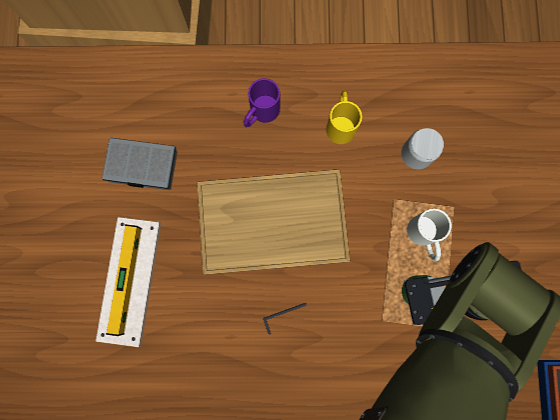

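The level stands centred on the board: level at about (123,279), board centre (127,282), with parallax in between. Now I grip the jar.

Request:
{"method": "carry_out", "body": {"series": [{"claw":-1,"dx":0,"dy":-0.0015,"dz":-0.02,"wx":0,"wy":0,"wz":0},{"claw":-1,"dx":0,"dy":-0.001,"dz":-0.02,"wx":0,"wy":0,"wz":0},{"claw":-1,"dx":0,"dy":0,"dz":-0.02,"wx":0,"wy":0,"wz":0},{"claw":-1,"dx":0,"dy":0,"dz":-0.02,"wx":0,"wy":0,"wz":0},{"claw":-1,"dx":0,"dy":0,"dz":-0.02,"wx":0,"wy":0,"wz":0},{"claw":-1,"dx":0,"dy":0,"dz":-0.02,"wx":0,"wy":0,"wz":0},{"claw":-1,"dx":0,"dy":0,"dz":-0.016,"wx":0,"wy":0,"wz":0},{"claw":-1,"dx":0,"dy":0,"dz":-0.008,"wx":0,"wy":0,"wz":0},{"claw":-1,"dx":0,"dy":0,"dz":0,"wx":0,"wy":0,"wz":0},{"claw":-1,"dx":0,"dy":0,"dz":0,"wx":0,"wy":0,"wz":0},{"claw":1,"dx":0,"dy":0,"dz":0,"wx":0,"wy":0,"wz":0},{"claw":1,"dx":0,"dy":0,"dz":0,"wx":0,"wy":0,"wz":0},{"claw":1,"dx":0,"dy":0,"dz":0,"wx":0,"wy":0,"wz":0},{"claw":1,"dx":0,"dy":0,"dz":0,"wx":0,"wy":0,"wz":0},{"claw":1,"dx":0,"dy":0,"dz":0,"wx":0,"wy":0,"wz":0},{"claw":1,"dx":0,"dy":0,"dz":0,"wx":0,"wy":0,"wz":0},{"claw":1,"dx":0,"dy":0,"dz":0,"wx":0,"wy":0,"wz":0}]}}

```text
clock: 21.77
eef_pos: [0.4157, -0.2937, 0.0572]
orientation: [-0.269, 3.13, -0.0]
ft_force: [-1.6, 0.5, 5.5]
finger_gap: 0.0651
gripper_force: 30.0
```

Request:
{"method": "carry_out", "body": {"series": [{"claw":1,"dx":0,"dy":0,"dz":0.008,"wx":0,"wy":0,"wz":0},{"claw":1,"dx":0,"dy":0,"dz":0.016,"wx":0,"wy":0,"wz":0},{"claw":1,"dx":0,"dy":0,"dz":0.018,"wx":0,"wy":0,"wz":0},{"claw":1,"dx":0.005,"dy":0.015,"dz":0.01,"wx":0,"wy":0,"wz":0},{"claw":1,"dx":0.009,"dy":0.026,"dz":0,"wx":0,"wy":0,"wz":0},{"claw":1,"dx":0.009,"dy":0.027,"dz":0,"wx":0,"wy":0,"wz":0},{"claw":1,"dx":0.009,"dy":0.027,"dz":0,"wx":0,"wy":0,"wz":0},{"claw":1,"dx":0.009,"dy":0.027,"dz":0,"wx":0,"wy":0,"wz":0},{"claw":1,"dx":0.009,"dy":0.027,"dz":0,"wx":0,"wy":0,"wz":0},{"claw":1,"dx":0.009,"dy":0.027,"dz":0,"wx":0,"wy":0,"wz":0},{"claw":1,"dx":0.009,"dy":0.027,"dz":0,"wx":0,"wy":0,"wz":0},{"claw":1,"dx":0.009,"dy":0.027,"dz":0,"wx":0,"wy":0,"wz":0},{"claw":1,"dx":0.009,"dy":0.027,"dz":0,"wx":0,"wy":0,"wz":0},{"claw":1,"dx":0.009,"dy":0.027,"dz":0,"wx":0,"wy":0,"wz":0},{"claw":1,"dx":0.009,"dy":0.027,"dz":0,"wx":0,"wy":0,"wz":0},{"claw":1,"dx":0.009,"dy":0.027,"dz":0,"wx":0,"wy":0,"wz":0},{"claw":1,"dx":0.0075,"dy":0.025,"dz":0,"wx":0,"wy":0,"wz":0},{"claw":1,"dx":0,"dy":0,"dz":0,"wx":0,"wy":0,"wz":0},{"claw":1,"dx":0,"dy":0,"dz":0,"wx":0,"wy":0,"wz":0},{"claw":1,"dx":0,"dy":0,"dz":0,"wx":0,"wy":0,"wz":0}]}}

```text
clock: 23.43
eef_pos: [0.5357, 0.069, 0.1087]
orientation: [0.269, -3.129, 0.0]
ft_force: [-0.3, 0.6, -2.7]
finger_gap: 0.065
gripper_force: 30.0
```

Request:
{"method": "carry_out", "body": {"series": [{"claw":1,"dx":0,"dy":0,"dz":-0.012,"wx":0,"wy":0,"wz":0},{"claw":1,"dx":0,"dy":0,"dz":-0.014,"wx":0,"wy":0,"wz":0},{"claw":1,"dx":0,"dy":0,"dz":-0.012,"wx":0,"wy":0,"wz":0},{"claw":1,"dx":0,"dy":0,"dz":-0.007,"wx":0,"wy":0,"wz":0},{"claw":1,"dx":0,"dy":0,"dz":-0.003,"wx":0,"wy":0,"wz":0},{"claw":1,"dx":0,"dy":0,"dz":-0.0015,"wx":0,"wy":0,"wz":0},{"claw":1,"dx":0,"dy":0,"dz":0,"wx":0,"wy":0,"wz":0},{"claw":1,"dx":0,"dy":0,"dz":0,"wx":0,"wy":0,"wz":0}]}}

```text
clock: 24.1
eef_pos: [0.5363, 0.0693, 0.0596]
orientation: [-0.268, 3.129, -0.0]
ft_force: [0.9, -0.7, -2.6]
finger_gap: 0.0655
gripper_force: 30.0
```

Request:
{"method": "carry_out", "body": {"series": [{"claw":1,"dx":0,"dy":0,"dz":-0.0008,"wx":0,"wy":0,"wz":0},{"claw":1,"dx":0,"dy":0,"dz":0,"wx":0,"wy":0,"wz":0},{"claw":1,"dx":0,"dy":0,"dz":0,"wx":0,"wy":0,"wz":0}]}}

```text
clock: 24.35
eef_pos: [0.5365, 0.0693, 0.0592]
orientation: [-0.269, 3.129, -0.0]
ft_force: [-2.5, -0.6, 6.2]
finger_gap: 0.0651
gripper_force: 30.0
```

Request:
{"method": "carry_out", "body": {"series": [{"claw":-1,"dx":0,"dy":0,"dz":0,"wx":0,"wy":0,"wz":0},{"claw":-1,"dx":0,"dy":0,"dz":0,"wx":0,"wy":0,"wz":0},{"claw":-1,"dx":0,"dy":0,"dz":0,"wx":0,"wy":0,"wz":0},{"claw":-1,"dx":0,"dy":0,"dz":0,"wx":0,"wy":0,"wz":0},{"claw":-1,"dx":0,"dy":0,"dz":0.02,"wx":0,"wy":0,"wz":0},{"claw":-1,"dx":0,"dy":0,"dz":0.04,"wx":0,"wy":0,"wz":0},{"claw":-1,"dx":0,"dy":0,"dz":0.04,"wx":0,"wy":0,"wz":0},{"claw":-1,"dx":0,"dy":0,"dz":0.04,"wx":0,"wy":0,"wz":0},{"claw":-1,"dx":0,"dy":-0.038,"dz":0,"wx":0,"wy":0,"wz":0},{"claw":-1,"dx":0,"dy":-0.038,"dz":0,"wx":0,"wy":0,"wz":0},{"claw":-1,"dx":0.001,"dy":-0.038,"dz":0,"wx":0,"wy":0,"wz":0},{"claw":-1,"dx":0.001,"dy":-0.038,"dz":0,"wx":0,"wy":0,"wz":0},{"claw":-1,"dx":0.001,"dy":-0.038,"dz":0,"wx":0,"wy":0,"wz":0},{"claw":-1,"dx":0.001,"dy":-0.038,"dz":0,"wx":0,"wy":0,"wz":0},{"claw":-1,"dx":0.001,"dy":-0.038,"dz":0,"wx":0,"wy":0,"wz":0},{"claw":-1,"dx":0.001,"dy":-0.038,"dz":0,"wx":0,"wy":0,"wz":0},{"claw":-1,"dx":0.001,"dy":-0.038,"dz":0,"wx":0,"wy":0,"wz":0},{"claw":-1,"dx":0,"dy":-0.038,"dz":0,"wx":0,"wy":0,"wz":0},{"claw":-1,"dx":0,"dy":0,"dz":0,"wx":0,"wy":0,"wz":0},{"claw":-1,"dx":0,"dy":0,"dz":0,"wx":0,"wy":0,"wz":0}]}}

```text
clock: 26.02
eef_pos: [0.5426, -0.3121, 0.1978]
orientation: [0.265, -3.13, -0.001]
ft_force: [-0.5, 0.6, -0.4]
finger_gap: 0.0942
gripper_force: 0.0
```

Request:
{"method": "carry_out", "body": {"series": [{"claw":-1,"dx":0,"dy":-0.0005,"dz":-0.01,"wx":0,"wy":0,"wz":0},{"claw":-1,"dx":0,"dy":0,"dz":-0.015,"wx":0,"wy":0,"wz":0},{"claw":-1,"dx":0,"dy":0,"dz":0,"wx":0,"wy":0,"wz":0},{"claw":-1,"dx":0,"dy":0,"dz":0,"wx":0,"wy":0,"wz":0}]}}

```text
clock: 26.35
eef_pos: [0.5431, -0.3098, 0.1729]
orientation: [0.271, -3.129, -0.002]
ft_force: [-0.0, 0.2, -0.0]
finger_gap: 0.0936
gripper_force: 0.0
```

Request:
{"method": "carry_out", "body": {"series": [{"claw":-1,"dx":0,"dy":-0.001,"dz":-0.02,"wx":0,"wy":0,"wz":0},{"claw":-1,"dx":0,"dy":0,"dz":-0.02,"wx":0,"wy":0,"wz":0},{"claw":-1,"dx":0,"dy":0,"dz":-0.02,"wx":0,"wy":0,"wz":0},{"claw":-1,"dx":0,"dy":0,"dz":-0.02,"wx":0,"wy":0,"wz":0},{"claw":-1,"dx":0,"dy":0,"dz":-0.009,"wx":0,"wy":0,"wz":0},{"claw":-1,"dx":0,"dy":0,"dz":0,"wx":0,"wy":0,"wz":0},{"claw":-1,"dx":0,"dy":0,"dz":0,"wx":0,"wy":0,"wz":0},{"claw":1,"dx":0,"dy":0,"dz":0,"wx":0,"wy":0,"wz":0},{"claw":1,"dx":0,"dy":0,"dz":0,"wx":0,"wy":0,"wz":0},{"claw":1,"dx":0,"dy":0,"dz":0,"wx":0,"wy":0,"wz":0},{"claw":1,"dx":0,"dy":0,"dz":0,"wx":0,"wy":0,"wz":0},{"claw":1,"dx":0,"dy":0,"dz":0,"wx":0,"wy":0,"wz":0},{"claw":1,"dx":0,"dy":0,"dz":0,"wx":0,"wy":0,"wz":0},{"claw":1,"dx":0,"dy":0,"dz":0,"wx":0,"wy":0,"wz":0}]}}

```text
clock: 27.52
eef_pos: [0.5432, -0.3122, 0.0849]
orientation: [-0.269, 3.13, -0.001]
ft_force: [-1.1, 0.4, 3.9]
finger_gap: 0.0641
gripper_force: 30.0
```

Request:
{"method": "carry_out", "body": {"series": [{"claw":1,"dx":0,"dy":0,"dz":0.008,"wx":0,"wy":0,"wz":0},{"claw":1,"dx":0,"dy":0,"dz":0.014,"wx":0,"wy":0,"wz":0},{"claw":1,"dx":0,"dy":0,"dz":0.014,"wx":0,"wy":0,"wz":0},{"claw":1,"dx":0,"dy":0.008,"dz":0.014,"wx":0,"wy":0,"wz":0},{"claw":1,"dx":0,"dy":0.018,"dz":0,"wx":0,"wy":0,"wz":0},{"claw":1,"dx":0,"dy":0.02,"dz":0,"wx":0,"wy":0,"wz":0},{"claw":1,"dx":0,"dy":0.02,"dz":0,"wx":0,"wy":0,"wz":0},{"claw":1,"dx":0,"dy":0.02,"dz":0,"wx":0,"wy":0,"wz":0},{"claw":1,"dx":0,"dy":0.02,"dz":0,"wx":0,"wy":0,"wz":0},{"claw":1,"dx":0,"dy":0.02,"dz":0,"wx":0,"wy":0,"wz":0},{"claw":1,"dx":0,"dy":0.02,"dz":0,"wx":0,"wy":0,"wz":0},{"claw":1,"dx":0,"dy":0.02,"dz":0,"wx":0,"wy":0,"wz":0},{"claw":1,"dx":0,"dy":0.02,"dz":0,"wx":0,"wy":0,"wz":0},{"claw":1,"dx":0,"dy":0.02,"dz":0,"wx":0,"wy":0,"wz":0},{"claw":1,"dx":0,"dy":0.02,"dz":0,"wx":0,"wy":0,"wz":0},{"claw":1,"dx":0,"dy":0.018,"dz":0,"wx":0,"wy":0,"wz":0},{"claw":1,"dx":0,"dy":0.0145,"dz":0,"wx":0,"wy":0,"wz":0},{"claw":1,"dx":0,"dy":0,"dz":0,"wx":0,"wy":0,"wz":0},{"claw":1,"dx":0,"dy":0,"dz":0,"wx":0,"wy":0,"wz":0},{"claw":1,"dx":0,"dy":0,"dz":0,"wx":0,"wy":0,"wz":0}]}}

```text
clock: 29.18
eef_pos: [0.543, -0.054, 0.1348]
orientation: [-0.269, 3.13, -0.0]
ft_force: [0.1, -0.3, -3.4]
finger_gap: 0.064
gripper_force: 29.9
```

Request:
{"method": "carry_out", "body": {"series": [{"claw":1,"dx":0,"dy":0,"dz":-0.012,"wx":0,"wy":0,"wz":0},{"claw":1,"dx":0,"dy":0,"dz":-0.014,"wx":0,"wy":0,"wz":0},{"claw":1,"dx":0,"dy":0,"dz":-0.012,"wx":0,"wy":0,"wz":0},{"claw":1,"dx":0,"dy":0,"dz":-0.006,"wx":0,"wy":0,"wz":0},{"claw":1,"dx":0,"dy":0,"dz":-0.003,"wx":0,"wy":0,"wz":0},{"claw":1,"dx":0,"dy":0,"dz":-0.0008,"wx":0,"wy":0,"wz":0},{"claw":1,"dx":0,"dy":0,"dz":0,"wx":0,"wy":0,"wz":0},{"claw":1,"dx":0,"dy":0,"dz":0,"wx":0,"wy":0,"wz":0}]}}

```text
clock: 29.85
eef_pos: [0.5432, -0.0538, 0.0869]
orientation: [-0.268, 3.13, -0.0]
ft_force: [-0.8, -0.5, -0.1]
finger_gap: 0.0641
gripper_force: 30.0
```

Request:
{"method": "carry_out", "body": {"series": [{"claw":1,"dx":0,"dy":0,"dz":-0.0003,"wx":0,"wy":0,"wz":0},{"claw":-1,"dx":0,"dy":0,"dz":0,"wx":0,"wy":0,"wz":0},{"claw":-1,"dx":0,"dy":0,"dz":0,"wx":0,"wy":0,"wz":0},{"claw":-1,"dx":0,"dy":0,"dz":0,"wx":0,"wy":0,"wz":0},{"claw":-1,"dx":0,"dy":0,"dz":0,"wx":0,"wy":0,"wz":0},{"claw":-1,"dx":0,"dy":0,"dz":0.02,"wx":0,"wy":0,"wz":0},{"claw":-1,"dx":0,"dy":0,"dz":0.04,"wx":0,"wy":0,"wz":0},{"claw":-1,"dx":0,"dy":0,"dz":0.04,"wx":0,"wy":0,"wz":0},{"claw":-1,"dx":0,"dy":0,"dz":0.04,"wx":0,"wy":0,"wz":0},{"claw":-1,"dx":-0.015,"dy":-0.03,"dz":0,"wx":0,"wy":0,"wz":0},{"claw":-1,"dx":-0.015,"dy":-0.03,"dz":0,"wx":0,"wy":0,"wz":0},{"claw":-1,"dx":-0.015,"dy":-0.03,"dz":0,"wx":0,"wy":0,"wz":-3},{"claw":-1,"dx":-0.015,"dy":-0.03,"dz":0,"wx":0,"wy":0,"wz":-3},{"claw":-1,"dx":-0.015,"dy":-0.03,"dz":0,"wx":0,"wy":0,"wz":-3},{"claw":-1,"dx":-0.015,"dy":-0.03,"dz":0,"wx":0,"wy":0,"wz":-3},{"claw":-1,"dx":-0.015,"dy":-0.03,"dz":0,"wx":0,"wy":0,"wz":-3},{"claw":-1,"dx":-0.015,"dy":-0.03,"dz":0,"wx":0,"wy":0,"wz":-3},{"claw":-1,"dx":0,"dy":0,"dz":0,"wx":0,"wy":0,"wz":0},{"claw":-1,"dx":0,"dy":0,"dz":0,"wx":0,"wy":0,"wz":0}]}}

```text
clock: 31.43
eef_pos: [0.4225, -0.2947, 0.2264]
orientation: [0.228, 3.133, 0.0]
ft_force: [1.1, 0.4, 0.6]
finger_gap: 0.094
gripper_force: 0.0
```

```bash
python3 - <<'E'
from h import *
a=r.snapshot("top")[:,:,::-1]; b=r.snapshot("scene")[:,:,::-1]; cv2.imwrite("pics/t4.png",a)
cv2.imwrite("pics/s4.png",b)
for n,im in(("top",a),("scene",b)):
    o=cv2.imread(f"pics/{n}0.png"); d=cv2.absdiff(o,im).max(2)
    roi=(slice(205,268),slice(205,345)) if n=="top" else (slice(140,250),slice(205,300))
    H=lambda i:cv2.cvtColor(i,cv2.COLOR_BGR2HSV)
    f=lambda i:[np.round(np.argwhere(m[roi]>0).mean(0),2).tolist() for m in(cv2.inRange(H(i),(45,80,20),(90,255,255)),cv2.inRange(H(i),(0,0,200),(180,30,255)) if n=="top" else cv2.inRange(H(i),(0,0,110),(180,25,255)))]
    print(n,f(o),f(im))
h=cv2.cvtColor(a,cv2.COLOR_BGR2HSV); c=big(cv2.inRange(h,(18,120,90),(32,255,255)),(85,205,170,360))
print("level",cv2.minAreaRect(np.float32(plane("top",c[:,0],.062)[:,:2])))
h=cv2.cvtColor(b,cv2.COLOR_BGR2HSV); 
c=big(cv2.inRange(h,(18,120,60),(32,255,255)),(250,50,370,150));print(cv2.minAreaRect(np.float32(plane("scene",c[:,0],.062)[:,:2])))
E
```

```text
top [[34.79, 41.88], [24.92, 97.46]] [[36.1, 42.15], [25.11, 97.42]]
scene [[44.06, 71.73], [50.66, 44.11]] [[39.61, 71.41], [51.09, 44.2]]
level ((0.4410689175128937, 0.3052413761615753), (0.03314194455742836, 0.2152153104543686), 82.5771713256836)
((0.45211687684059143, 0.2956174910068512), (0.055402498692274094, 0.23683080077171326), 82.45669555664062)
```

View pics/t4.png

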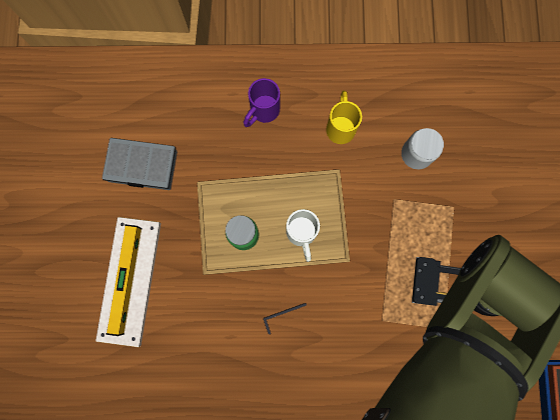

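View pics/s4.png

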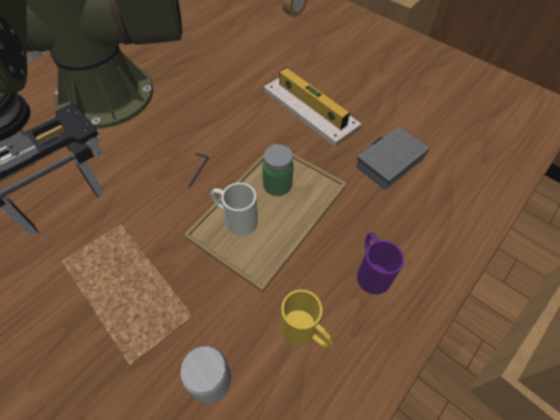

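The mug (303,228) and jar (241,232) are back at their original pixels. The level stands centred on the board and the bystanders are unmoved, so I hand it in.

```bash
python3 -c "
from bench import r
print(r.job_done())"
```

```text
the job is handed in; nothing more can be done
None
```

The job is handed in at about 31 s on the clock: the level stands on its underside along the middle of the board (within a few millimetres by camera), and the mug and jar are back upright in the tray where they stood; no verdict was returned.

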